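# Run the carrier home and press the guarded clamp lever

### The arm

A 6-joint arm with a two-finger parallel gripper is mounted at the origin on the work surface. World frame = base frame: x ahead of the robot, y to its left, z up, the work surface at z = 0. Lengths are in m, angles in rad, forces in N, time in s.
With the tool pointing down it reaches from about 0.25 to 0.775 m from the base axis. Payload 4 kg.
Tool frame: the origin (TCP) lies at the very end of the fingers, on their centre line; the grasp point (between the pads) lies tcp_to_grasp behind it (tcp_to_grasp is the distance from the TCP to the grasp point, in m); z points along the fingers, y is the direction in which the jaws open and shut (so a half turn about z gives the same grasp; the last joint's range is limited). The gripper opens to 94 mm and grips with 3 to 60 N. Pads are 16 mm wide; open, the fingers measure 119 mm over their backs; the gripper's body (75 mm by 177 mm) begins 78 mm behind the grasp point.
Start: joints at [-1.41, 0.087, 1.371, -0, 1.684, -0.103], TCP at [0.143, -0.531, 0.206] pointing down, gripper open.
Joint ranges: [-3.1, 3.1], [-0.76, 2.03], [0.27, 2.55], [-1.08, 4.22], [0.17, 2.65], [-2.57, 2.57]. Speed limits (rad/s): [2.79, 2.79, 3.14, 3.14, 3.14, 3.14].

### API

Orientations are given as [roll, pitch, yaw] about the fixed x, y, z axes, in that order (R = Rz(yaw) Ry(pitch) Rx(roll)).
In Python, from bench import * gives the robot as it stands.
- The arm moves only by the tool play_rows, never from a script. Its argument "rows" is a list of rows, each a list of 3 entries, a list of its own where there are three numbers: the finger opening in cm, from 0 to 9.4, then the shift along the world's x, y, z in cm, then the turn, a rotation vector about the world's x, y, z in rad. A call has 1 to 8 rows; each row is the pose to reach, as a shift and turn from the pose commanded when the call began; what a row does not reach only later rows make up. A row lasts 1/12 s, in which the tool goes at most 41.7 mm and 7.16 degrees, less where a joint would pass 70% of its speed; a pose out of reach is approached as far as the arm can. A call with a gripper value outside its range is refused whole. The fingers move at their own pace and stop on an object; the grip force is fixed at half the most. Time passes only in rows, so rows that repeat a pose let the fingers close. It gives the time, the measured TCP pose, the force and the opening at its end, in the units of the state.
- get_obs(): the state, without advancing time (a new reading comes with each control period).
- snapshot(name): name is "side" or "top" or "wrist"; returns a dict with "pixels" (384x512x3 uint8, red, green, blue), "fx", "fy", "cx", "cy" (pixels), "rvec" (rotation vector, rad) and "tvec" (3), from world to camera coordinates, as OpenCV has them. Camera axes: x right, y down, z forward; pixel columns grow to the right and rows downward; lengths in m; the calibration is good to about 2 mm. A picture is of the moment at which its call begins. There is no depth.
- close_job(): hands the job in, once; it reports no verdict.
Trained networks look in the newest picture that a camera, given by its name, has taken for a name from the list of things; names that differ only in an ending like _2 or _b are one class to them, and where a whole thing is asked for, a point or a joint stands for the part that bears it (a point fixed in the world has none). Each returns a list of dicts, best first, with "confidence" (0 to 1); they miss things now and then, are a little off and sometimes report something else, mostly with a low value. They report only what shows in the picture. A call takes as long as a camera call.
- silhouettes(camera, label): "mask" (384x512 bool, what is visible of it) and "point" ([row, column] in pixels, amid what is visible of it).
The state is a dict: "time": time; "joint_positions": joint angles; "qvel": joint speeds; "joint_torque": joint torques, N m; "tool_pos": TCP position; "ee_rot": TCP orientation; "wrist_force": force on the tool from outside, world axes, zero at the start; "wrist_torque": the same for the moment, N m; "width": finger opening in m.
Only numpy, scipy, OpenCV 4.12 (cv2) and the standard library are available. Lean on these libraries where they do the work, as an engineer would, in place of code of your own. Each camera call takes 0.05 s, during which the arm holds its last target. There are 200 camera calls.

### The job

Push the carrier along its slideway until it is fully home against the end stop under the press head, sliding it without lifting or tipping it. Then reach down through the guard window and press the lever with the round pad all the way down, without touching the guard, and withdraw. Leave the other lever (the one with the bar-shaped pad) and everything else on the bench alone; nothing is to be picked up.

Things in the scene. Friction and masses are not known exactly. Their poses are not given: they have to be found in the camera images.
- press: fixed aluminium bench press, left or right of the guard; base plate 360 x 110 x 10 mm. x: slide direction (push to +x). Origin: table level, centre line, 100 mm before the end stop's face. Rails along x 75 mm apart, tops 22 mm up. The head overhangs from x = +38 mm on, 175 mm up; its ram (pad at x = 70 mm, 94 mm up) descends 16 mm as the round lever goes down.
- carrier: loose carrier on the press's slideway, 0.35 to 0.7 kg: slab 160 (x) x 70 x 18 mm, a canister fixed on its front half (top 68 mm up), a push plate 12 mm thick, 50 mm wide upright at its rear. Origin: centre of the slab's underside, 10 mm above the table. Starts 80 to 120 mm short of home; home its origin is at x = +20 mm in press. Slides with friction, stays where left.
- push_face (a point): the place to push: on the rear upright face of the carrier's push plate, on the centre line, 80 mm behind the carrier's origin, 55 mm above the table (the plate's top is 73 mm above the table). Home, it is at x = -60 mm in the frame of press.
- guard: fixed guard cage 190 (x) x 240 (y) mm with clear side panes and an 8 mm aluminium top plate, upper face 130 mm above the table, nothing above it. Two windows 92 x 92 mm, centred at x = -15, y = +56 and -56 mm; under each is one lever's pad, which one varies. Origin: table level, middle of the cage; axes along its sides. No part of it may be touched.
- round_pad (a point): top centre of the pad of the lever to press: a round black disc 36 mm across, 8 mm thick, on a steel arm, about 115 mm above the table when up (15 mm below the guard's upper face), centred under its window. Moves with the lever: fully down it is 22 mm lower and 5 mm nearer the guard's -x side.
- round_lever (a joint): angle of the lever with the round pad: 0 is up, it starts at 0 to 0.05, 0.25 rad is fully down against its stop. The pivot is 85 mm from the pad, on the guard's +x side; it is a friction lever, takes about 6 N at the pad and stays where it is left.
- bar_pad (a point): top centre of the pad of the other lever, not to be moved: a black bar 14 mm (x) x 56 mm (y) x 8 mm on an identical arm, under the other window, same height
- bar_lever (a joint): angle of the lever with the bar pad, same scale; starts at 0 to 0.05 and must stay there
- can_a: a loose spare canister standing on end, 48 mm across, 50 mm tall, origin at its underside; leave alone; it stands in front, between the press and the guard
- can_b: a loose spare canister standing on end, 48 mm across, 50 mm tall, origin at its underside; leave alone; it stands just before the guard's front pane
- wrench: a loose steel wrench lying at the right; leave alone
- screwdriver: a loose screwdriver lying at the left; leave alone
- oil: a loose white bottle, 48 mm across, 130 mm tall, at the left; leave alone
- cutter: a loose yellow utility knife lying at the right, about 155 mm long; leave alone
- collar: a loose steel ring, 52 mm across, 14 mm tall, beyond the press and the guard; leave alone

How it is judged:
On the way, in this order (a step that is already met when the one before it is completed fails the run):
1. the carrier is home against the end stop (x of carrier in the frame of press above 0.015 m), for 0.2 s.
2. the lever with the round pad is fully down (value of joint round_lever above 0.215 rad), for 0.2 s.
At the end, for the whole second after the job is handed in: the carrier rests flat on the slideway within 5 mm of the end stop, the round-pad lever is down (above 0.215 of its 0.25 rad), the bar-pad lever is still up (below 0.08 rad) (x of carrier in the frame of press above 0.015 m and height (world z) of carrier below 0.014 m and angle between carrier's own z axis and vertical below 0.05 rad and linear speed of carrier below 0.01 m/s and value of joint round_lever above 0.215 rad and value of joint bar_lever below 0.08 rad); the robot touches nothing.
It fails at once if the guard is touched by the fingers or the arm (more than 0.5 N) (contact force between any of the fingers, the arm and guard above 0.5 N).
It fails at once if the bar-pad lever is pressed (past 0.08 rad) (value of joint bar_lever above 0.08 rad).
It fails at once if the carrier is lifted (more than 6 mm) or tipped (more than 0.1 rad) (height (world z) of carrier above 0.016 m or angle between carrier's own z axis and vertical above 0.1 rad).
It fails at once if a bystander is moved by more than 20 mm (distance of any of can_a, can_b, wrench, screwdriver, oil, cutter, collar from where it was at the start of the episode above 0.02 m).
It also fails if it takes over 51 s, if anything falls off the work surface, if the arm or the gripper's body presses on something with over 40 N, if the wrist force passes 120 N, or if a joint passes its speed limit or range.

## Working session

There is one attempt and no reset: what is moved stays moved. The work goes in short steps, Python scripts to look and compute and a tool call to move; the robot and the scene stay as the last step left them, time stands still between calls to the robot, and variables do not carry over. Pictures are saved under pics/ and viewed, about 8 in all and at most 12, crops included, and the job is handed in when it is done.

Besides the shell and the picture viewer there is one more tool, called after "Request:" as name([rows], argument=value, ...), one row to a line, values as JSON. play_rows: Moves the arm, as the interface text tells. Its arguments: {"type":"object","properties":{"rows":{"type":"array"}},"required":["rows"]}

```bash
ls; mkdir -p pics; cat > h.py <<'E'
from bench import *
import numpy as np, cv2
def shot(n):
    s=snapshot(n); R=cv2.Rodrigues(np.array(s['rvec'],float))[0]; s['R']=R; s['t']=np.array(s['tvec'],float).ravel(); return s
def ray(s,rc,z):
    d=s['R'].T@np.array([(rc[1]-s['cx'])/s['fx'],(rc[0]-s['cy'])/s['fy'],1]); c=-s['R'].T@s['t']
    return c+d*(z-c[2])/d[2]
def proj(s,p):
    q=s['R']@np.array(p)+s['t']; return np.array([q[1]/q[2]*s['fy']+s['cy'],q[0]/q[2]*s['fx']+s['cx']])
def save(s,f): cv2.imwrite('pics/'+f,s['pixels'][:,:,::-1])
E
python3 - <<'E'
from h import *
o=get_obs(); print(o)
for n in ['top','side']:
    s=shot(n); save(s,n+'0.png'); print(n,'cam',-s['R'].T@s['t'],s['fx'])
    for l in ['press','carrier','push_face','guard','round_pad','bar_pad','can_a','oil','collar']:
        for d in silhouettes(n,l)[:2]:
            m=d['mask']; r,c=np.nonzero(m); print(l,round(d['confidence'],2),d['point'],m.sum(),(r.min(),r.max(),c.min(),c.max()) if len(r) else '')
E
```

```text
pics
{'time': 0.0, 'joint_positions': array([-1.41008875e+00,  8.79742327e-02,  1.37222649e+00, -1.45126095e-05,
        1.68362128e+00, -1.03125036e-01]), 'qvel': array([-0.00025156, -0.00082858,  0.0005024 , -0.00075516, -0.00166927,
        0.00161231]), 'joint_torque': array([ 2.15772452e-03, -3.40171766e+01, -3.02423501e+01,  7.21268984e-02,
        3.30118812e-02, -1.76245230e-04]), 'tool_pos': array([ 0.14331939, -0.53043005,  0.20430777]), 'ee_rot': array([-3.13937367e+00, -2.15146734e-04,  2.63830760e-01]), 'wrist_force': array([ 0.136121  , -0.28807927, -0.35368039]), 'wrist_torque': array([ 0.04543524,  0.02141004, -0.04621901]), 'width': 0.09423104400816253}
top cam [0.54257818 0.00378652 1.20932042] 409.1363250054709
press 0.89 [145.9, 194.5] 4438 (np.int64(97), np.int64(239), np.int64(163), np.int64(218))
press 0.52 [183.1, 283.6] 177 (np.int64(169), np.int64(191), np.int64(281), np.int64(293))
carrier 0.74 [199.7, 197.3] 1384 (np.int64(172), np.int64(228), np.int64(186), np.int64(210))
push_face 0.74 [198.5, 196.4] 1331 (np.int64(172), np.int64(228), np.int64(186), np.
[... 1314 characters left out ...]
int64(145), np.int64(175), np.int64(206), np.int64(260))
push_face 0.33 [356.2, 205.8] 671 (np.int64(333), np.int64(380), np.int64(172), np.int64(241))
guard 0.98 [238.6, 265.5] 7423 (np.int64(184), np.int64(291), np.int64(226), np.int64(308))
round_pad 0.77 [211.7, 261.7] 231 (np.int64(204), np.int64(217), np.int64(250), np.int64(275))
bar_pad 0.49 [249.7, 262.8] 201 (np.int64(236), np.int64(256), np.int64(257), np.int64(279))
can_a 0.6 [250.4, 212.4] 364 (np.int64(238), np.int64(261), np.int64(204), np.int64(222))
oil 0.96 [97.7, 238.4] 416 (np.int64(76), np.int64(112), np.int64(232), np.int64(246))
collar 0.45 [192.8, 307.5] 185 (np.int64(188), np.int64(203), np.int64(304), np.int64(320))
```

```bash
python3 - <<'E'
import cv2
a=cv2.imread('pics/top0.png')[85:285,60:420]; cv2.imwrite('pics/topc.png',cv2.resize(a,None,fx=2.2,fy=2.2,interpolation=cv2.INTER_CUBIC))
a=cv2.imread('pics/side0.png')[70:310,150:400]; cv2.imwrite('pics/sidec.png',cv2.resize(a,None,fx=2.5,fy=2.5,interpolation=cv2.INTER_CUBIC))
E
```

```text
(no output)
```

View pics/topc.png

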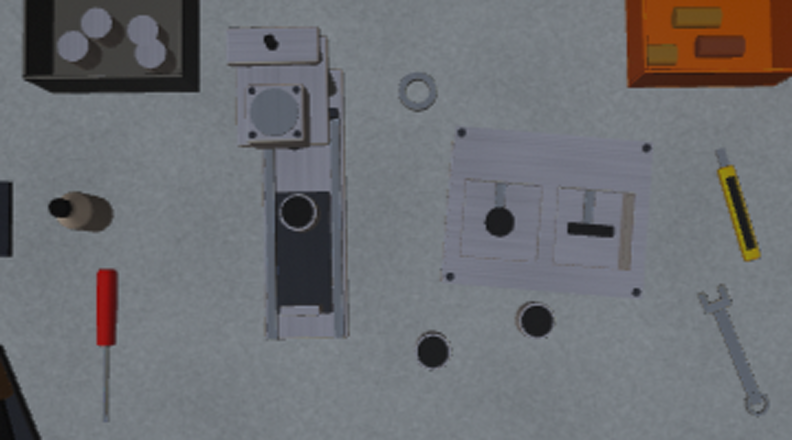

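View pics/sidec.png

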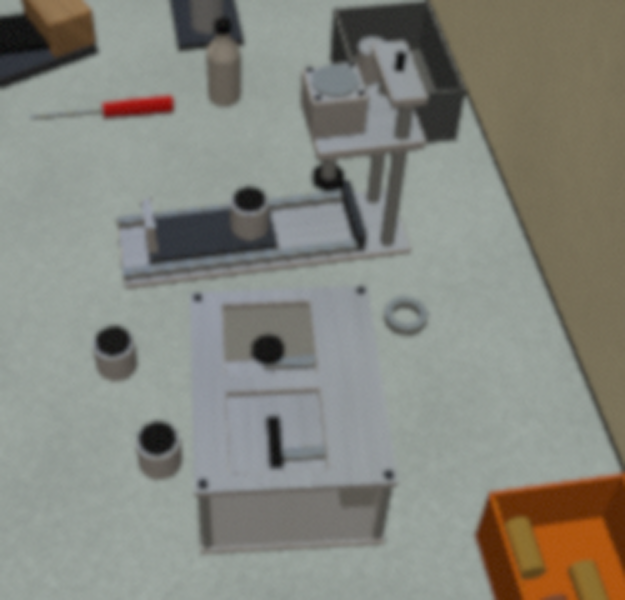

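Left window holds the round pad (crop 500,222), the bar pad is at (590,230); the press is on the left with push plate around (300,312), and cans stand at (432,350) and (537,320). Next I'll compute the positions.

```bash
python3 - <<'E'
from h import *
s=shot('top'); ms={}
def W(x,y,z): return ray(s,(85+(y+.5)/2.2-.5,60+(x+.5)/2.2-.5),z)
b=np.array([W(461,132,.13),W(646,148,.13),W(449,277,.13),W(636,292,.13)]); print('bolts',b.round(4)[:,:2]); g=b.mean(0)
dx=b[0]+b[1]-b[2]-b[3]; yaw=np.arctan2(dx[1],dx[0]); dy=b[0]+b[2]-b[1]-b[3]
print('guard',g,yaw,np.arctan2(-dy[0],dy[1]),np.linalg.norm(dx)/2,np.linalg.norm(dy)/2)
R=lambda a:np.array([[np.cos(a),-np.sin(a)],[np.sin(a),np.cos(a)]])
print('windows',g[:2]+R(yaw)@[-.015,.056],g[:2]+R(yaw)@[-.015,-.056])
for l in ['round_pad','bar_pad','carrier','push_face','can_a','can_b']:
    for d in silhouettes('top',l)[:2]: 
        print(l,ray(s,d['point'],{'r':.115,'b':.115}.get(l[0],.05)).round(4))
        if l=='carrier':
            m=d['mask'].astype(np.uint8)
            dark=m*(s['pixels'].max(2)<75); c=cv2.minAreaRect(np.argwhere(dark)[:,::1].astype(np.float32)); q=cv2.boxPoints(c)
            print('slab',[ray(s,p,.028).round(4)[:2] for p in q])
print('plate top rear', W(281,315,.073),W(318,314,.073), 'front',W(283,307,.073),W(318,305,.073))
print('base right edge',W(343,70,.01),W(347,337,.01),'rear left',W(265,339,.01))
print('plate ring can1', W(297,212,.068))
t=s; s2=shot('side')
P=lambda s:np.array([[s['fx'],0,s['cx']],[0,s['fy'],s['cy']],[0,0,1]])@np.c_[s['R'],s['t']]
for l in ['round_pad','bar_pad']:
    a=silhouettes('top',l)[0]; c=silhouettes('side',l)[0]
    def tip(m,sd): # disc only: centre of mask rows
        return m['point']
    print(l,'side@.115',ray(s2,c['point'],.115).round(4))
# manual pad centres
pa=(85+222/2.2,60+500/2.2); pb=(70+350/2.5,150+268/2.5)
X=cv2.triangulatePoints(P(t),P(s2),np.array(pa[::-1]),np.array(pb[::-1]));print('round tri',(X[:3]/X[3]).ravel())
pa=(85+313/2.2,60+300/2.2); pb=(70+203/2.5,150+148/2.5)
X=cv2.triangulatePoints(P(t),P(s2),np.array(pa[::-1]),np.array(pb[::-1]));print('plate top tri',(X[:3]/X[3]).ravel())
a=s['pixels'][185:245,170:230,::-1]; cv2.imwrite('pics/press.png',cv2.resize(a,None,fx=10,fy=10,interpolation=cv2.INTER_CUBIC))
E
```

```text
bolts [[ 0.7107 -0.0466]
 [ 0.689  -0.27  ]
 [ 0.5361 -0.03  ]
 [ 0.5156 -0.2538]]
guard [ 0.6128385  -0.15012026  0.13      ] -0.09421549525406651 -0.09403363980874405 0.17481015209768233 0.22463842340799386
windows [ 0.60317329 -0.09295748] [ 0.59263676 -0.20446076]
round_pad [ 0.6068 -0.0935  0.115 ]
bar_pad [ 0.5976 -0.1996  0.115 ]
carrier [0.572  0.1596 0.05  ]
slab [array([0.6496, 0.1906]), array([0.4939, 0.191 ]), array([0.4931, 0.1221]), array([0.6488, 0.1213])]
push_face [0.5756 0.1523 0.05  ]
can_a [ 0.4774 -0.1509  0.05  ]
can_b [ 0.4774 -0.1509  0.05  ]
plate top rear [0.49046724 0.17986869 0.073     ] [0.49117771 0.13344474 0.073     ] front [0.50044998 0.17733356 0.073     ] [0.50244642 0.13339122 0.073     ]
base right edge [0.81499072 0.10547329 0.01      ] [0.45753621 0.1024058  0.01      ] rear left [0.4561881  0.21085769 0.01      ]
plate ring can1 [0.62021911 0.16002949 0.068     ]Traceback (most recent call last):
  File "<stdin>", line 22, in <module>
IndexError: list index out of range
```

Request:
play_rows([
  [0,[4,1,2],[0,0,-0.1]],
  [0,[8,4,3],[0,0,-0.2]],
  [0,[11,7.5,3],[0,0,-0.26]],
  [0,[13,11,3],[0,0,-0.26]],
  [0,[15,14.5,3],[0,0,-0.26]],
  [0,[17,18,3],[0,0,-0.26]],
  [0,[18.5,21.5,3],[0,0,-0.26]],
  [0,[20,25,3],[0,0,-0.26]],
])

```text
time: 2.17
tool_pos: [0.3419, -0.284, 0.2356]
ee_rot: [3.141, -0.001, 0.004]
wrist_force: [0.7, -0.4, 0.1]
width: 0.044
```

Request:
play_rows([
  [0,[1,4,0],[0,0,0]],
  [0,[2,8,0],[0,0,0]],
  [0,[3,12,0],[0,0,0]],
  [0,[4,16,0],[0,0,0]],
  [0,[5,20,0],[0,0,0]],
  [0,[6,24,0],[0,0,0]],
  [0,[7,28,0],[0,0,0]],
  [0,[7.5,30,0],[0,0,0]],
])

```text
time: 2.83
tool_pos: [0.4165, 0.018, 0.2358]
ee_rot: [-3.14, -0.001, 0.008]
wrist_force: [-0.2, 0.1, -1.0]
width: 0.0002
```

Request:
play_rows([
  [0,[1,4,0],[0,0,0]],
  [0,[2,8,0],[0,0,0]],
  [0,[3,12,0],[0,0,0]],
  [0,[3,13.8,-3],[0,0,0]],
  [0,[3,13.8,-7],[0,0,0]],
  [0,[3,13.8,-11],[0,0,0]],
  [0,[3,13.8,-12],[0,0,0]],
  [0,[3,13.8,-12],[0,0,0]],
])

```text
time: 3.5
tool_pos: [0.4434, 0.1517, 0.1118]
ee_rot: [3.14, 0.008, 0.004]
wrist_force: [0.4, -0.2, 0.9]
width: 0.0007
```

```bash
python3 - <<'E'
from h import *
o=get_obs(); print(o['tool_pos'],o['ee_rot'])
a=shot('top'); b=shot('side')
A=cv2.resize(a['pixels'][90:255,150:290],None,fx=3,fy=3,interpolation=cv2.INTER_CUBIC)
B=cv2.resize(b['pixels'][110:200,185:310],None,fx=3,fy=3,interpolation=cv2.INTER_CUBIC)
im=np.zeros((max(len(A),len(B)),A.shape[1]+B.shape[1],3),np.uint8); im[:len(A),:A.shape[1]]=A; im[:len(B),A.shape[1]:]=B
cv2.imwrite('pics/pre.png',im[:,:,::-1])
for l in ['round_pad','bar_pad']:
  for d in silhouettes('side',l)[:1]: print(l,ray(b,d['point'],.115))
E
```

```text
[0.44343823 0.15165938 0.11179014] [3.13977242 0.0083893  0.00397308]
round_pad [ 0.60556823 -0.11595417  0.115     ]
bar_pad [ 0.59289509 -0.21255909  0.115     ]
```

View pics/pre.png

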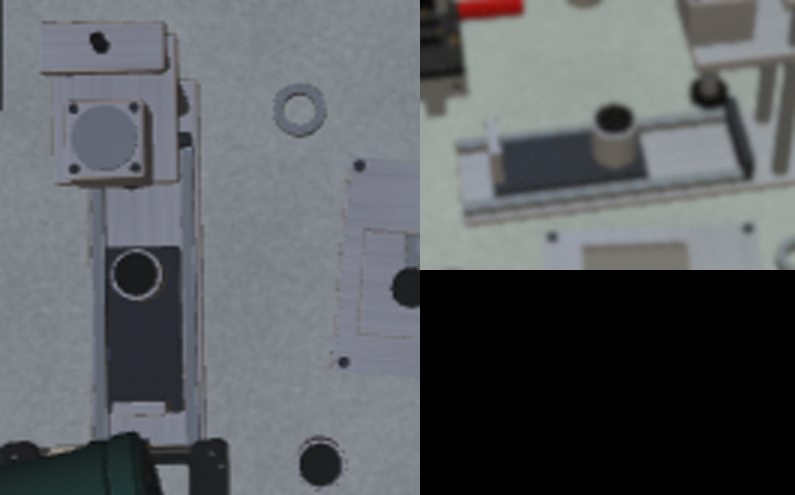

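The carrier (crop 145,330) is untouched; the fingers hover behind the push plate (140,408). Lowering.

Request:
play_rows([
  [0,[0,0,-3],[0,0,0]],
  [0,[0,0,-6],[0,0,0]],
  [0,[0,0,-7],[0,0,0]],
  [0,[0,0,-7],[0,0,0]],
  [0,[0,0,-7],[0,0,0]],
])

```text
time: 4.12
tool_pos: [0.4474, 0.1522, 0.0471]
ee_rot: [-3.141, -0.002, 0.003]
wrist_force: [1.1, 0.4, -0.5]
width: 0.0007
```

Request:
play_rows([
  [0,[0,0.4,-0.5],[0,0,0]],
  [0,[1.5,0.4,-0.5],[0,0,0]],
  [0,[2.5,0.4,-0.5],[0,0,0]],
  [0,[3,0.4,-0.5],[0,0,0]],
  [0,[3.5,0.4,-0.5],[0,0,0]],
  [0,[4,0.4,-0.5],[0,0,0]],
  [0,[4.5,0.4,-0.5],[0,0,0]],
  [0,[5,0.4,-0.5],[0,0,0]],
])

```text
time: 4.78
tool_pos: [0.4944, 0.1565, 0.0411]
ee_rot: [-3.141, 0.005, 0.004]
wrist_force: [-6.6, 0.0, 5.3]
width: 0.0005
```

Request:
play_rows([
  [0,[0.5,0,0],[0,0,0]],
  [0,[1,0,0],[0,0,0]],
  [0,[1.5,0,0],[0,0,0]],
  [0,[2,0,0],[0,0,0]],
  [0,[2.5,0,0],[0,0,0]],
  [0,[3,0,0],[0,0,0]],
  [0,[3.5,0,0],[0,0,0]],
  [0,[4,0,0],[0,0,0]],
])

```text
time: 5.45
tool_pos: [0.5345, 0.1564, 0.041]
ee_rot: [-3.142, 0.005, 0.004]
wrist_force: [-7.5, 0.2, 5.1]
width: 0.0005
```

Request:
play_rows([
  [0,[0.4,0,0],[0,0,0]],
  [0,[0.8,0,0],[0,0,0]],
  [0,[1.2,0,0],[0,0,0]],
  [0,[1.6,0,0],[0,0,0]],
  [0,[2,0,0],[0,0,0]],
  [0,[2.4,0,0],[0,0,0]],
  [0,[2.7,0,0],[0,0,0]],
  [0,[3,0,0],[0,0,0]],
])

```text
time: 6.12
tool_pos: [0.5644, 0.1565, 0.0411]
ee_rot: [-3.141, 0.005, 0.004]
wrist_force: [-6.3, 0.5, 5.1]
width: 0.0005
```

Request:
play_rows([
  [0,[0.3,0,0],[0,0,0]],
  [0,[0.5,0,0],[0,0,0]],
  [0,[0.7,0,0],[0,0,0]],
  [0,[0.9,0,0],[0,0,0]],
  [0,[1.1,0,0],[0,0,0]],
  [0,[1.3,0,0],[0,0,0]],
  [0,[1.5,0,0],[0,0,0]],
])

```text
time: 6.7
tool_pos: [0.5773, 0.1565, 0.0411]
ee_rot: [3.141, 0.01, 0.004]
wrist_force: [-15.8, -0.9, 11.4]
width: 0.0001
```

```bash
python3 - <<'E'
from h import *
o=get_obs(); print(o['tool_pos'],o['wrist_force'])
b=shot('side')
cv2.imwrite('pics/home1.png',cv2.resize(b['pixels'][100:200,185:325],None,fx=5,fy=5,interpolation=cv2.INTER_CUBIC)[:,:,::-1])
E
```

```text
[0.5772831  0.15649427 0.04108177] [-15.76449115  -0.93787597  11.4330876 ]
```

View pics/home1.png

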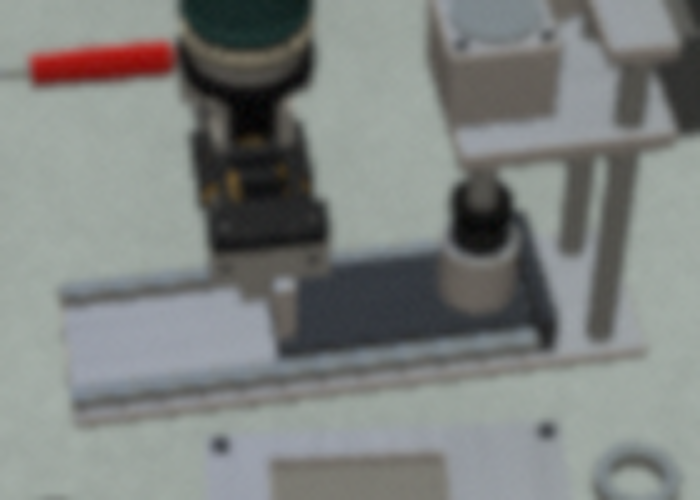

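The force rose to 16 N, and the slab front (crop 535,320) now meets the end stop. I'll push a touch more, hold, then back off.

Request:
play_rows([
  [0,[0.2,0,0],[0,0,0]],
  [0,[0.4,0,0],[0,0,0]],
  [0,[0.4,0,0],[0,0,0]],
  [0,[0.4,0,0],[0,0,0]],
  [0,[0.4,0,0],[0,0,0]],
])

```text
time: 7.17
tool_pos: [0.5771, 0.1564, 0.0412]
ee_rot: [3.141, 0.018, 0.005]
wrist_force: [-22.4, -1.0, 14.7]
width: 0.0003
```

Request:
play_rows([
  [0,[-1,0,0],[0,0,0]],
  [0,[-3,0,0],[0,0,0]],
  [0,[-6,0,0],[0,0,0]],
  [0,[-6,0,3],[0,0,0]],
  [0,[-6,0,7],[0,0,0]],
  [0,[-6,0,11],[0,0,0]],
  [0,[-6,0,15],[0,0,0]],
  [0,[-6,0,18],[0,0,0]],
])

```text
time: 7.83
tool_pos: [0.526, 0.1563, 0.2249]
ee_rot: [-3.141, -0.005, 0.004]
wrist_force: [0.5, 0.4, 1.0]
width: 0.0007
```

```bash
python3 - <<'E'
from h import *
o=get_obs(); print(o['tool_pos'],o['ee_rot'],o['wrist_force'])
a=shot('top'); b=shot('side')
for n,s in (('top',a),('side',b)):
  for l in ['round_pad','bar_pad','carrier']:
    for d in silhouettes(n,l)[:2]: print(n,l,d['confidence'],d['point'],ray(s,d['point'],.115).round(4))
A=cv2.resize(a['pixels'][135:225,250:365],None,fx=6,fy=6,interpolation=cv2.INTER_CUBIC)
cv2.imwrite('pics/g.png',A[:,:,::-1])
# expected window centres and a circle guess in crop px
for p in [(.6032,-.0930,.115),(.6032,-.0930,.13)]:
  print((proj(a,p)-[135,250]+.5)*6, proj(b,p))
E
```

```text
[0.5260016  0.15633809 0.22490849] [-3.14080534 -0.00485189  0.00377022] [0.4749655  0.41382051 1.03903487]
top round_pad 0.74 [184.7, 287.5] [ 0.6047 -0.0948  0.115 ]
top bar_pad 0.51 [184.3, 328.9] [ 0.6045 -0.206   0.115 ]
top carrier 0.73 [169.3, 198.0] [0.6486 0.1447 0.115 ]
top carrier 0.73 [179.4, 97.9] [0.6243 0.4121 0.115 ]
side round_pad 0.59 [214.9, 257.8] [ 0.6017 -0.116   0.115 ]
side bar_pad 0.74 [248.0, 261.9] [ 0.5959 -0.215   0.115 ]
side bar_pad 0.67 [212.1, 258.8] [ 0.6056 -0.1076  0.115 ]
side carrier 0.57 [156.5, 264.1] [0.652  0.0847 0.115 ]
side carrier 0.26 [100.0, 239.6] [0.6155 0.3437 0.115 ]
[304.50502688 224.03973736] [207.72268984 256.99245492]
[302.59005569 227.01856412] [204.23796491 257.04181785]
```

View pics/g.png

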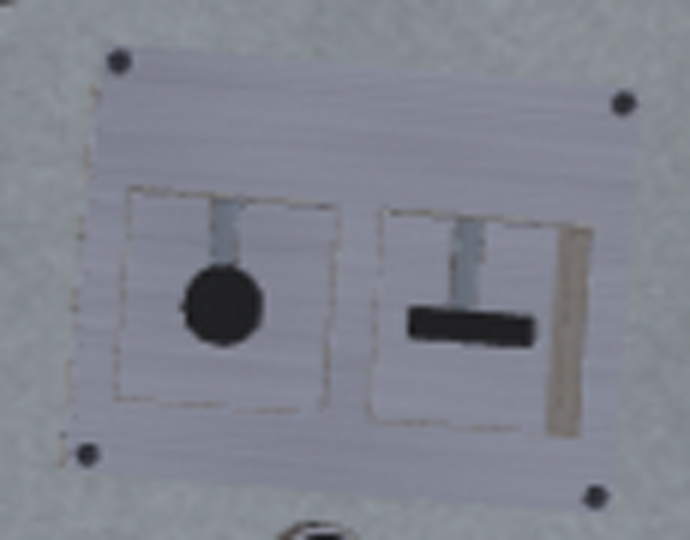

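The disc centre (crop 224,305) matches my predicted (224,304.5). Moving above it.

Request:
play_rows([
  [0,[0,-4,0],[0,0,-0.05]],
  [0,[0,-8,0],[0,0,-0.1]],
  [0,[2,-11.5,0],[0,0,-0.1]],
  [0,[4,-15,0],[0,0,-0.1]],
  [0,[6,-18.5,0],[0,0,-0.1]],
  [0,[7.5,-22,0],[0,0,-0.1]],
  [0,[7.5,-24.9,0],[0,0,-0.1]],
  [0,[7.5,-24.9,0],[0,0,-0.1]],
])

```text
time: 8.9
tool_pos: [0.5998, -0.0984, 0.2172]
ee_rot: [3.139, 0.005, -0.103]
wrist_force: [-1.0, 0.7, -1.1]
width: 0.001
```

Request:
play_rows([
  [0,[0,0,-3],[0,0,0]],
  [0,[0,0,-5],[0,0,0]],
  [0,[0,0,-6],[0,0,0]],
  [0,[0,0,-6.5],[0,0,0]],
  [0,[0,0,-6.5],[0,0,0]],
])

```text
time: 9.32
tool_pos: [0.5993, -0.092, 0.1536]
ee_rot: [-3.141, 0.004, -0.096]
wrist_force: [0.1, 0.4, 0.1]
width: 0.0004
```

```bash
python3 - <<'E'
from h import *
o=get_obs(); print(o['tool_pos'],o['ee_rot'],o['wrist_force'])
b=shot('side'); w=shot('top')
B=cv2.resize(b['pixels'][140:300,210:320],None,fx=3.5,fy=3.5,interpolation=cv2.INTER_CUBIC)
W=cv2.resize(w['pixels'][110:270,250:360],None,fx=3.5,fy=3.5,interpolation=cv2.INTER_CUBIC)
cv2.imwrite('pics/ab.png',np.hstack([B,W])[:,:,::-1]); print((proj(b,o['tool_pos'])-[140,210])*3.5)
E
```

```text
[ 0.59930823 -0.09197618  0.15356698] [-3.14095064  0.00369119 -0.09556326] [0.09002485 0.38002179 0.07436378]
[204.67661436 159.39152009]
```

View pics/ab.png

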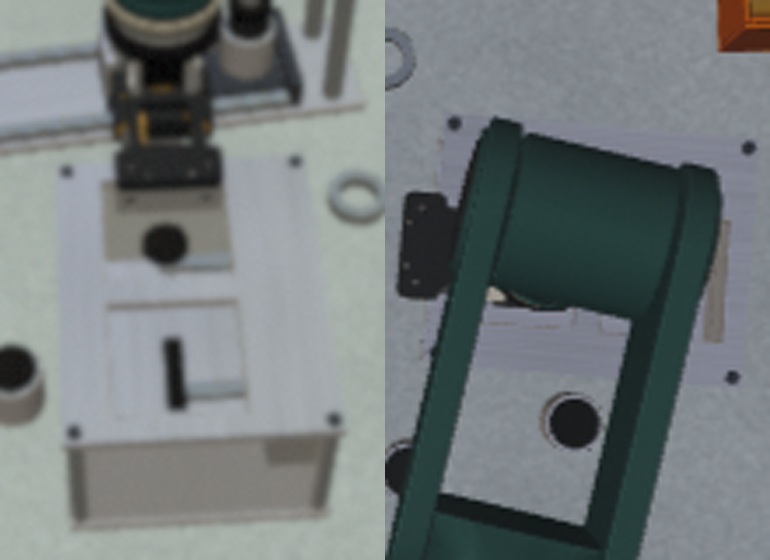

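The fingertip (crop 160,205) is inside the window, directly above the pad (165,243). Pressing down slowly.

Request:
play_rows([
  [0,[0.3,0,-1.5],[0,0,0]],
  [0,[0.3,0,-3],[0,0,0]],
  [0,[0.3,0,-3.6],[0,0,0]],
  [0,[0.3,0,-4.1],[0,0,0]],
  [0,[0.3,0,-4.6],[0,0,0]],
  [0,[0.2,0,-5],[0,0,0]],
])

```text
time: 9.92
tool_pos: [0.6021, -0.0926, 0.1076]
ee_rot: [3.141, -0.0, -0.096]
wrist_force: [-5.1, 1.1, 6.5]
width: 0.0006
```

In contact at about 6 N, as expected.

Request:
play_rows([
  [0,[0,0,-0.4],[0,0,0]],
  [0,[-0.1,0,-0.8],[0,0,0]],
  [0,[-0.2,0,-1.2],[0,0,0]],
  [0,[-0.3,0,-1.5],[0,0,0]],
  [0,[-0.3,0,-1.6],[0,0,0]],
])

```text
time: 10.33
tool_pos: [0.5997, -0.0924, 0.0945]
ee_rot: [-3.141, -0.003, -0.096]
wrist_force: [-8.0, 2.7, 15.6]
width: 0.0006
```

Request:
play_rows([
  [0,[0,0,-0.3],[0,0,0]],
  [0,[0,0,-0.5],[0,0,0]],
  [0,[0,0,-0.5],[0,0,0]],
  [0,[0,0,-0.5],[0,0,0]],
  [0,[0,0,-0.5],[0,0,0]],
])

```text
time: 10.75
tool_pos: [0.5998, -0.0925, 0.094]
ee_rot: [3.141, -0.005, -0.096]
wrist_force: [-13.1, 3.8, 26.6]
width: 0.0005
```

The pad is on a hard stop at z 0.094 (expected about 0.093). Withdrawing straight up, then clear.

Request:
play_rows([
  [0,[0,0,1],[0,0,0]],
  [0,[0,0,3],[0,0,0]],
  [0,[0,0,6],[0,0,0]],
  [0,[0,0,10],[0,0,0]],
  [0,[0,0,14],[0,0,0]],
  [0,[-3,0,15],[0,0,0]],
  [0,[-7,0,15],[0,0,0]],
  [0,[-11,0,15],[0,0,0]],
])

```text
time: 11.42
tool_pos: [0.4896, -0.0931, 0.237]
ee_rot: [3.14, -0.005, -0.096]
wrist_force: [-0.6, 0.4, -0.4]
width: 0.0004
```

Request:
play_rows([
  [0,[-4,0,0],[0,0,0]],
  [0,[-8,0,0],[0,0,0]],
  [0,[-12,0,0],[0,0,0]],
  [0,[-14,0,0],[0,0,0]],
  [0,[-14,0,0],[0,0,0]],
  [0,[-14,0,0],[0,0,0]],
])

```text
time: 11.92
tool_pos: [0.3496, -0.0931, 0.2359]
ee_rot: [3.14, -0.005, -0.097]
wrist_force: [0.1, -0.5, -0.5]
width: 0.0002
```

```bash
python3 - <<'E'
from h import *
o=get_obs(); print(o['tool_pos'],o['wrist_force'],o['time'])
b=shot('side'); a=shot('top')
B=cv2.resize(b['pixels'][80:300,190:330],None,fx=2.7,fy=2.7,interpolation=cv2.INTER_CUBIC)
W=cv2.resize(a['pixels'][90:270,150:360],None,fx=1.9,fy=1.9,interpolation=cv2.INTER_CUBIC)
im=np.zeros((len(B),B.shape[1]+W.shape[1],3),np.uint8); im[:,:B.shape[1]]=B; im[:len(W),B.shape[1]:]=W
cv2.imwrite('pics/end.png',im[:,:,::-1])
E
```

```text
[ 0.34961552 -0.09305032  0.23593533] [ 0.09526438 -0.4672067  -0.45876288] 11.9167
```

View pics/end.png

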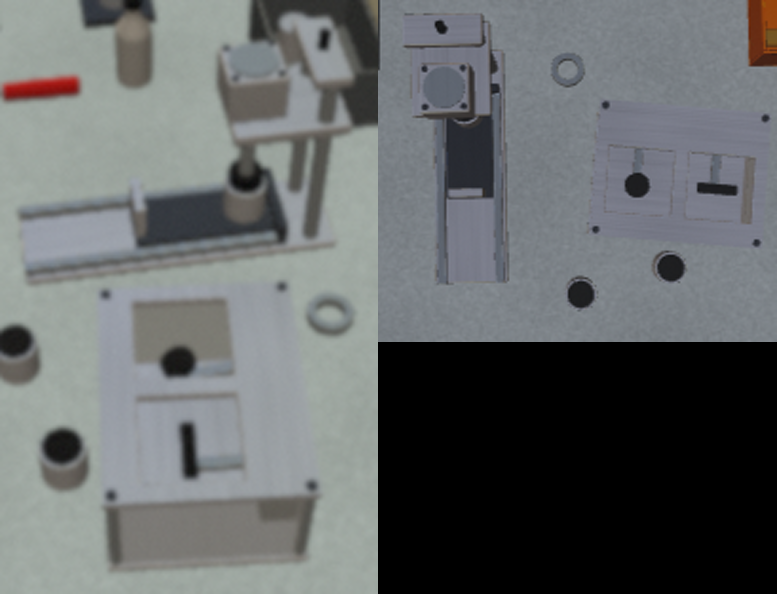

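The end picture shows the carrier home at (205,215) with the ram on the canister. The round pad is lower in its window (178,362), the bar pad is unchanged (188,450), and the arm is clear.

```bash
python3 -c "
from bench import *
print(close_job())"
```

```text
the job is handed in; nothing more can be done
None
```

I pushed the carrier home, pressed the round-pad lever fully down through its window, withdrew the arm and handed the job in at about 12 s. No verdict was reported.

- **Carrier:** it slid about 95 mm. The push force then rose from about 7 N to 22 N while the fingertips stopped advancing at x = 0.577. The final picture shows the slab against the end stop and lying flat.
- **Round lever:** the pad stopped hard at z = 0.094 m with 27 N on it; I expected about 0.093 m fully down. In the final side picture it sits about 4 pixels lower than at the start, which fits roughly 22 mm of travel. The press ram is down on the canister.
- **Everything else:** in the last picture the bar pad, guard, both cans and the collar look unmoved. The wrench and cutter were outside that crop, so I did not check them again at the end; the arm never went near them. The final wrist force was about 0.
- **Disagreement:** the detector placed the round pad about 20 mm differently in y from the side camera than from the top camera. I relied on the top view, which matched the window's position to within a pixel, and the press itself confirmed it.

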